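# Dress a plate edge with the block file

## Robot

A 6-joint arm with a two-finger parallel gripper is mounted at the origin on the work surface. World frame = base frame: x ahead of the robot, y to its left, z up, the work surface at z = 0. Lengths are in m, angles in rad, forces in N, time in s.
With the tool pointing down it reaches from about 0.35 to 0.975 m from the base axis. Payload 4.9 kg.
Tool frame: the origin (TCP) lies on the centre line of the jaws, within the pads' length; the fingertips stand manip.tcp_to_tips ahead of it and the grasp point (between the pads) lies 11 mm behind it (manip.tcp_to_tips is the distance from the TCP to the fingertips, in m); x points along the fingers, y is the direction in which the jaws open and shut, and the axes are right-handed (so a half turn about x gives the same grasp; the last joint's range is limited). The gripper opens to 85 mm and grips with 20 to 120 N. Pads are 22 mm wide; open, the fingers measure 114 mm over their backs; the gripper's body (76 mm by 85 mm) begins 54 mm behind the grasp point. The pads swing forward as they close: fully open they stand 13 mm farther back than shut.
Start: joints at [1.116, 0.053, 1.613, -0, 1.476, -0.119], TCP at [0.206, 0.59, 0.239] pointing down, gripper open.
Joint ranges: [-3.01, 3.01], [-1.01, 2.22], [0.06, 2.58], [-1.02, 4.17], [0.09, 2.62], [-3.14, 3.14]. Speed limits (rad/s): [2.57, 2.57, 3.14, 3.14, 3.14, 3.14].

## Interface

Orientations are given as a unit quaternion [w, x, y, z].
In Python, from plant import status, imaging, workorder, manip gives the robot as it stands.
- The arm moves only by the tool carry_out, never from a script. Its argument "moves" is one flat list of numbers, 5 for each row, row after row: the opening, from 0 (shut) to 1 (fully open), then the shift along the tool's x, y, z in cm, then the turn about the tool's x in rad. In form: [claw, tx, ty, tz, twist, claw, tx, ty, tz, twist, ...]. A call has 1 to 12 rows; each row is the pose to reach, as a shift and turn from the pose commanded when the call began, along the tool's axes at that moment; what a row does not reach only later rows make up. A row lasts 1/12 s, in which the tool goes at most 41.7 mm and 7.16 degrees, less where a joint would pass 70% of its speed; a pose out of reach is approached as far as the arm can. A call with a gripper value outside its range is refused whole. The fingers move at their own pace and stop on an object; the grip force is fixed at half the most. Time passes only in rows, so rows that repeat a pose let the fingers close. It gives the time, the measured TCP pose, the force and the opening at its end, in the units of the state.
- status.state(): the state, without advancing time (a new reading comes with each control period).
- imaging.grab_frame(name): name is "side" or "top" or "wrist"; returns the picture (420x560x3 uint8, red, green, blue); there is no depth.
- imaging.camera_info(name): a dict with "K" (3x3 intrinsics, pixels), "dist" ([k1, k2, p1, p2, k3] as OpenCV has them; the pictures are not rectified), "R" (3x3) and "t" (3): a world point X has camera coordinates R X + t. Camera axes: x right, y down, z forward; pixel columns grow to the right and rows downward; lengths in m; the calibration is good to about 2 mm. A picture is of the moment at which its call begins: read the wrist's pose just before it. camera_info takes no time and is no camera call; for the wrist camera it gives the pose at the moment of the call.
- workorder.job_done(): hands the job in, once; it reports no verdict.
The state is a dict: "time": time; "joint_pos": joint angles; "joint_vel": joint speeds; "joint_efforts": joint torques, N m; "tool_pos": TCP position; "tool_rot": TCP orientation; "contact_force": force on the tool from outside, world axes, zero at the start; "ft_torque": the same for the moment, N m; "gripper_width": opening from 0.0 (shut) to 1.0 (fully open).
Only numpy, scipy, OpenCV 4.12 (cv2) and the standard library are available. Lean on these libraries where they do the work, as an engineer would, in place of code of your own. Each camera call takes 0.05 s, during which the arm holds its last target.

## Task

Take the block file by its grip from its tray and dress the top edge of the wooden plate standing in the blue sprung holder with at least three full forward strokes, away from the robot: file flat and square across the edge, red nose leading, the edge running from near the nose to near the heel, pressed steadily enough that it carries the holder more than 3 mm ahead throughout, but never with more than 18 N. Lift the file clear of the edge for every return, so that the holder is never dragged back. Then lay the file flat in its tray again, nose the same way as before, let go, and leave everything else on the bench where it was.

Things in the scene. Friction and masses are not known exactly. Their poses are not given: they have to be found in the camera images.
- file_grip (a point): Block file: middle of its dark wooden grip rib, half-way up, 30 mm above the file's underside. Rib 80 mm (x) by 24 mm (y), 44 mm high, centred on a flat steel blade 150 mm (x) by 36 mm (y), 8 mm thick. x points to the nose (red band on the blade's end), z up. About 0.35 kg, varies. Grip the rib firmly from above across its 24 mm.
- file_nose (a point): Front end of the file's underside (the filing face): 75 mm ahead (file x) of the grip's middle and 30 mm below it. Axes as the file's.
- file: The whole block file; origin at the centre of its underside, x to the red nose, z up. It starts flat in its tray.
- tray_floor (a point): Centre of the floor of the file's fixed wooden tray, on the floor's surface, 12 mm above the bench. Floor 178 mm (x) by 54 mm (y) inside a lip 6 mm high; x along its length, z up. It may stand left or right of the jig. The file starts in it with its nose towards tray +x.
- jig: Fixed jig: dark steel base 200 mm (x) by 190 mm (y), origin at the centre of its underside; x is the forward stroke direction, z up. On its rails rides the blue holder, in which a wooden plate 12 mm thick (x), 122 mm wide (y) stands upright on rubber that gives about 1 mm per 8 N pressed down.
- holder_top (a point): Middle of the blue holder, level with the tops of its two posts, 70 mm above the bench; moves with it. x: forward stroke, y: along the plate's edge, z up. The plate's level straight top edge runs along y right above this point, 10 to 34 mm up: its height differs every time and is not measured; find it by touch. The posts (150 mm apart outside) stay below it.
- holder (a joint): How far (m) the holder is carried along jig x by the file's friction: 0 at rest, plus = forward, minus = dragged back, stops at +-0.020. A spring pulls it to 0 (about 1 N per 2 mm). A file sliding with 8 N of pressure carries it roughly 4 to 9 mm.
- screwdriver: Bystander, leave alone: orange-handled screwdriver lying on the bench.
- brush: Bystander, leave alone: brush lying on the bench.
- tape: Bystander, leave alone: black roll of tape, 90 mm across, 24 mm high.
- adapter_ring: Bystander, leave alone: loose wooden ring, 130 mm across, 15 mm high.
- glue_jar: Bystander, leave alone: white jar with yellow cap, 56 mm across, 75 mm high.
- offcut: Bystander, leave alone: wooden offcut 40 x 60 x 18 mm.
- spacer_ring: Bystander, leave alone: small wooden ring, 70 mm across, 12 mm high.
Mind the look-alikes: they are no part of the job. Of the things like the file, leave any that is green or turquoise; of the rest the larger one is meant.

How it is judged:
On the way, in this order (a step that is already met when the one before it is completed fails the run):
1. first stroke begun: the front of the file (nose at most 55 mm ahead of the holder's middle) presses on the edge, flat and square, and carries the holder over 3 mm ahead (contact force between file and jig above 2 N and value of joint holder above 0.003 m and angle between the x axis of file_nose and the x axis of holder_top, either way round below 0.26 rad and angle between file_nose's own z axis and vertical below 0.12 rad and x of file_nose in the frame of holder_top between 0 and 0.055 m), for 0.1 s.
2. first stroke half-way (nose 62 to 92 mm ahead), still pressing and carrying the holder (contact force between file and jig above 2 N and value of joint holder above 0.003 m and angle between the x axis of file_nose and the x axis of holder_top, either way round below 0.26 rad and angle between file_nose's own z axis and vertical below 0.12 rad and x of file_nose in the frame of holder_top between 0.062 and 0.092 m), for 0.1 s.
3. first stroke finished: nose over 100 mm ahead, still pressing and carrying the holder (contact force between file and jig above 2 N and value of joint holder above 0.003 m and angle between the x axis of file_nose and the x axis of holder_top, either way round below 0.26 rad and angle between file_nose's own z axis and vertical below 0.12 rad and x of file_nose in the frame of holder_top above 0.1 m), for 0.05 s.
4. second stroke begun: the front of the file (nose at most 55 mm ahead of the holder's middle) presses on the edge, flat and square, and carries the holder over 3 mm ahead (all of step 1), for 0.1 s.
5. second stroke half-way (nose 62 to 92 mm ahead), still pressing and carrying the holder (all of step 2), for 0.1 s.
6. second stroke finished: nose over 100 mm ahead, still pressing and carrying the holder (all of step 3), for 0.05 s.
7. third stroke begun: the front of the file (nose at most 55 mm ahead of the holder's middle) presses on the edge, flat and square, and carries the holder over 3 mm ahead (all of step 4), for 0.1 s.
8. third stroke half-way (nose 62 to 92 mm ahead), still pressing and carrying the holder (all of step 5), for 0.1 s.
9. third stroke finished: nose over 100 mm ahead, still pressing and carrying the holder (all of step 6), for 0.05 s.
At the end, for the whole second after the job is handed in: The file lies flat on the tray's floor inside the lip (grip within 18 mm along and 12 mm across of the tray's middle, tilt under 0.06 rad), nose towards tray +x, released and at rest; the holder has sprung back to within 1.5 mm of rest (x of file_grip in the frame of tray_floor between -0.018 and 0.018 m and y of file_grip in the frame of tray_floor between -0.012 and 0.012 m and z of file_grip in the frame of tray_floor between 0.026 and 0.034 m and x of file_nose in the frame of tray_floor between 0.05 and 0.1 m and angle between file_grip's own z axis and vertical below 0.06 rad and linear speed of file below 0.01 m/s and value of joint holder between -0.0015 and 0.0015 m); the robot touches nothing.
It fails at once if the jig, holder or plate is pressed with more than 18 N (contact force between anything else and jig above 18 N).
It fails at once if the holder is dragged back more than 2 mm (file not lifted on the return) (value of joint holder below -0.002 m).
It fails at once if a bystander is moved more than 15 mm (distance of any of screwdriver, brush, tape, adapter_ring, glue_jar, offcut, spacer_ring from where it was at the start of the episode above 0.015 m).
It also fails if it takes over 72 s, if anything falls off the work surface, if the arm or the gripper's body presses on something with over 40 N, if the wrist force passes 120 N, or if a joint passes its speed limit or range.

## Working session

There is one attempt and no reset: what is moved stays moved. The work goes in short steps, Python scripts to look and compute and a tool call to move; the robot and the scene stay as the last step left them, time stands still between calls to the robot, and variables do not carry over. Pictures are saved under pics/ and viewed, and the job is handed in when it is done.

Besides the shell and the picture viewer there is one more tool, called as name(argument=value, ...) on one line, values as JSON. carry_out: Moves the arm, as the interface text tells. Its arguments: {"type":"object","properties":{"moves":{"type":"array","items":{"type":"number"}}},"required":["moves"]}

```bash
ls; mkdir -p pics
python3 - <<'E'
from plant import status, imaging, workorder, manip
import cv2, numpy as np
print(status.state()); print(manip.tcp_to_tips)
for n in ["side","top","wrist"]:
    print(n,imaging.camera_info(n))
    cv2.imwrite(f"pics/{n}0.png",cv2.cvtColor(imaging.grab_frame(n),cv2.COLOR_RGB2BGR))
E
```

```text
pics
{'time': 0.0, 'joint_pos': array([ 1.11600305e+00,  5.33514586e-02,  1.61430427e+00,  8.57788742e-06,
        1.47599102e+00, -1.19009111e-01]), 'joint_vel': array([ 0.00182863, -0.00146613,  0.00045734, -0.0001487 ,  0.00077212,
        0.000971  ]), 'joint_efforts': array([ 6.56818975e-04, -3.93683803e+01, -3.70174456e+01, -2.58724464e-05,
        7.06340492e-03,  5.71570204e-07]), 'tool_pos': array([0.20567717, 0.58954376, 0.23806021]), 'tool_rot': array([ 0.69695547,  0.11746522,  0.69737228, -0.1188566 ]), 'contact_force': array([-0.01984939,  0.63286846, -0.89522215]), 'ft_torque': array([-0.00308584, -0.0311801 ,  0.06165969]), 'gripper_width': 1.0027001163440223}
0.008
side {'K': array([[400.69962347,   0.        , 285.8214823 ],
       [  0.        , 400.69962347, 205.79578347],
       [  0.        ,   0.        ,   1.        ]]), 'dist': array([-0.02915627,  0.        ,  0.        ,  0.        ,  0.        ]), 'R': array([[-0.88697533, -0.46176021, -0.00723032],
       [-0.34949418,  0.68139779, -0.6430792 ],
       [ 0.30187511, -0.56786843, -0.76576554]]), 't': array
[... 238 characters left out ...]
    , 0.        , 0.        , 0.        ]), 'R': array([[ 0.06150395, -0.99809571,  0.0047132 ],
       [-0.97323533, -0.06101828, -0.22156211],
       [ 0.22142778,  0.00903989, -0.97513487]]), 't': array([-0.03669634,  0.61135303,  1.27215811])}
wrist {'K': array([[298.92623378,   0.        , 277.79113897],
       [  0.        , 298.92623378, 210.1866754 ],
       [  0.        ,   0.        ,   1.        ]]), 'dist': array([-0.06269005,  0.        ,  0.        ,  0.        ,  0.        ]), 'R': array([[ 0.33030742,  0.94387272, -0.0011373 ],
       [ 0.91188858, -0.31880311,  0.25850299],
       [ 0.24363135, -0.08642255, -0.96600979]]), 't': array([-0.623994  , -0.03243733,  0.37763911])}
```

View pics/top0.png

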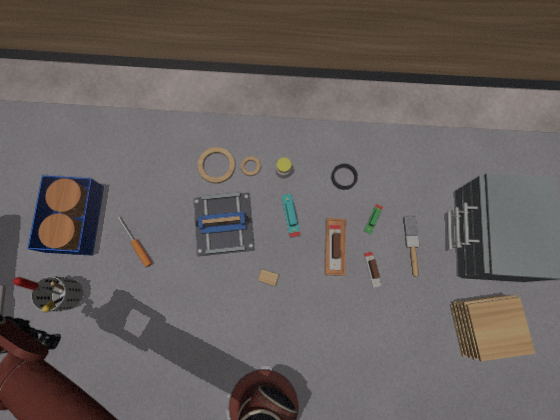

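View pics/side0.png

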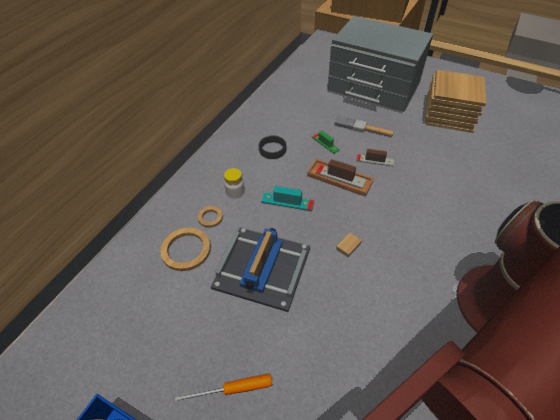

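View pics/wrist0.png

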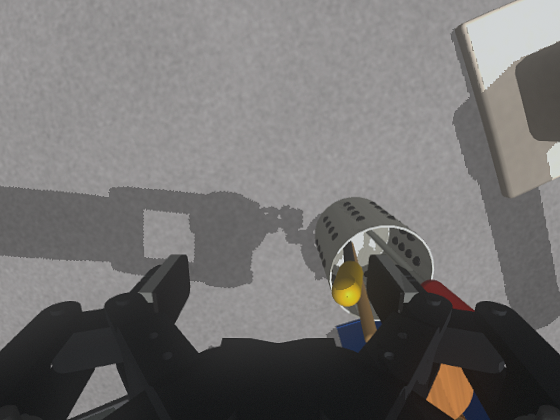

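```bash
cat > h.py <<'E'
from plant import status, imaging, workorder, manip
import cv2, numpy as np
def ray(n,uv,info=None):
    c=info or imaging.camera_info(n)
    p=cv2.undistortPoints(np.array(uv,float).reshape(-1,1,2),c["K"],c["dist"]).reshape(-1,2)
    d=np.c_[p,np.ones(len(p))]@c["R"]
    o=-c["R"].T@c["t"]
    return o,d
def onplane(n,uv,z,info=None):
    o,d=ray(n,uv,info); return o+d*((z-o[2])/d[:,2])[:,None]
def tri(uv1,uv2,n1="top",n2="side"):
    o1,d1=ray(n1,uv1);o2,d2=ray(n2,uv2);out=[]
    for a,b in zip(d1,d2):
        s=np.linalg.lstsq(np.c_[a,-b],o2-o1,rcond=None)[0]
        p,q=o1+a*s[0],o2+b*s[1]; out.append(np.r_[(p+q)/2,np.linalg.norm(p-q)])
    return np.array(out)
E
python3 - <<'E'
import cv2
t=cv2.imread("pics/top0.png");s=cv2.imread("pics/side0.png")
cv2.imwrite("pics/topc.png",cv2.resize(t[180:300,185:385],None,fx=4,fy=4,interpolation=cv2.INTER_CUBIC))
cv2.imwrite("pics/sidec.png",cv2.resize(s[150:310,200:400],None,fx=4,fy=3.75,interpolation=cv2.INTER_CUBIC))
E
```

```text
(no output)
```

View pics/topc.png

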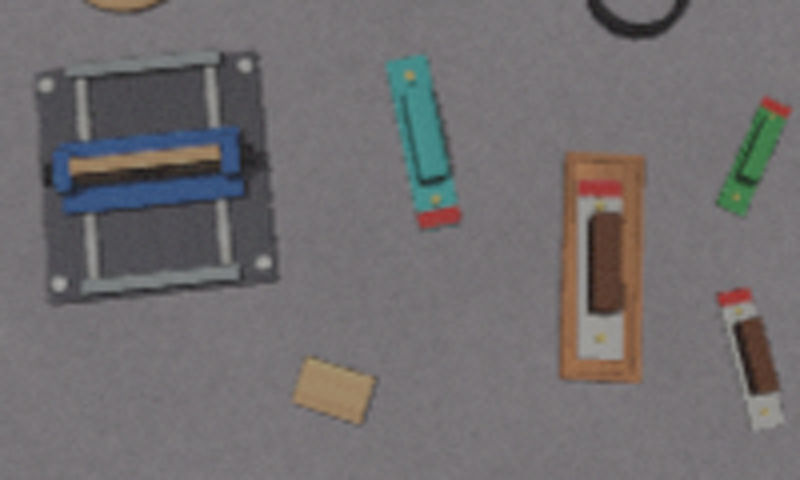

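View pics/sidec.png

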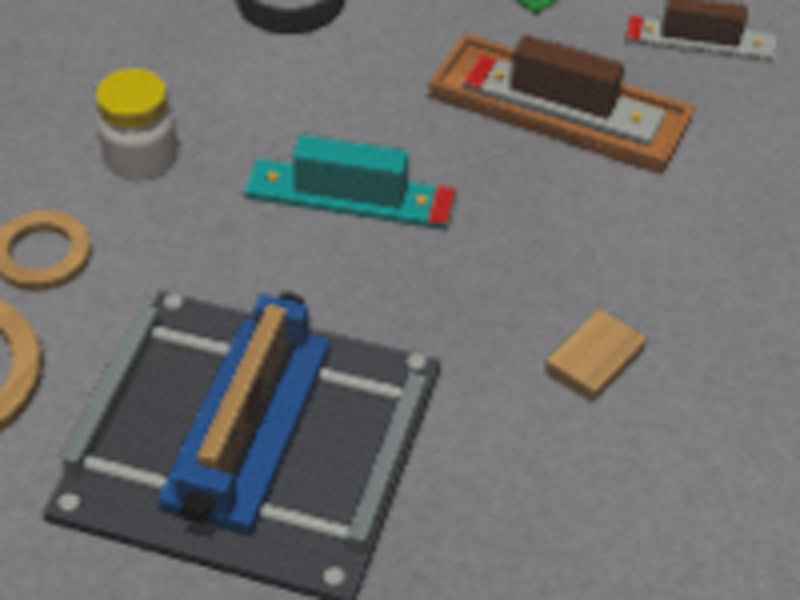

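Run:
```python
from h import *
tc=lambda L:[(185+(x+.5)/4-.5,180+(y+.5)/4-.5) for x,y in L]
sc=lambda L:[(200+(x+.5)/4-.5,150+(y+.5)/3.75-.5) for x,y in L]
np.set_printoptions(precision=4,suppress=True)
def rep(n,P):
    print(n);print(P)
rim=onplane("top",tc([(565,153),(646,156),(643,382),(559,381)]),.018); rep("rim",rim); print(rim.mean(0))
rims=onplane("side",sc([(464,36),(692,104),(664,162),(430,84)]),.018); rep("rim side",rims); print(rims.mean(0))
bl=onplane("top",tc([(579,181),(622,181),(622,361),(577,359)]),.020); rep("blade",bl);print(bl.mean(0))
rib=onplane("top",tc([(590,212),(624,212),(622,314),(588,312)]),.064); rep("rib",rib);print(rib.mean(0))
ribs=onplane("side",sc([(517,38),(622,70),(613,85),(515,52)]),.064); rep("ribs",ribs)
for z in (0.0,0.01,.02):
  j=onplane("top",tc([(38,72),(257,52),(277,280),(50,304)]),z); print(z,j.mean(0),np.linalg.norm(j-np.roll(j,1,0),axis=1)); 
js=onplane("side",sc([(163,290),(440,362),(355,600),(45,518)]),.01);print("jigside",js,js.mean(0))
j=onplane("top",tc([(38,72),(257,52),(277,280),(50,304)]),.01);print(j)
dots=tri(tc([(45,86),(245,65),(264,262),(59,284)]),sc([(68,502),(173,302),(417,361),(333,576)]));rep("dots",dots)
E=tri(tc([(70,164),(220,150)]),sc([(206,458),(275,310)]));rep("edge",E)
```

```text
rim
[[ 0.6011 -0.1685  0.018 ]
 [ 0.6028 -0.2369  0.018 ]
 [ 0.4137 -0.2388  0.018 ]
 [ 0.4102 -0.1701  0.018 ]]
[ 0.5069 -0.2036  0.018 ]
rim side
[[ 0.6031 -0.2377  0.018 ]
 [ 0.4176 -0.2441  0.018 ]
 [ 0.4146 -0.1755  0.018 ]
 [ 0.6024 -0.1746  0.018 ]]
[ 0.5094 -0.208   0.018 ]
blade
[[ 0.5774 -0.1808  0.02  ]
 [ 0.5796 -0.2169  0.02  ]
 [ 0.4295 -0.2209  0.02  ]
 [ 0.4288 -0.184   0.02  ]]
[ 0.5038 -0.2007  0.02  ]
rib
[[ 0.5439 -0.1851  0.064 ]
 [ 0.5456 -0.2126  0.064 ]
 [ 0.463  -0.2131  0.064 ]
 [ 0.4629 -0.1859  0.064 ]]
[ 0.5039 -0.1992  0.064 ]
ribs
[[ 0.5488 -0.2081  0.064 ]
 [ 0.4666 -0.21    0.064 ]
 [ 0.4664 -0.1917  0.064 ]
 [ 0.5437 -0.1929  0.064 ]]
0.0 [0.5638 0.1776 0.    ] [0.2014 0.1899 0.1995 0.1909]
0.01 [0.562  0.1763 0.01  ] [0.1999 0.1885 0.198  0.1895]
0.02 [0.5601 0.1749 0.02  ] [0.1985 0.1872 0.1966 0.1881]
jigside [[0.6771 0.0919 0.01  ]
 [0.4816 0.0624 0.01  ]
 [0.449  0.2476 0.01  ]
 [0.6435 0.2836 0.01  ]] [0.5628 0.1714 0.01  ]
[[0.6454 0.285  0.01  ]
 [0.675  0.0988 0.01  ]
 [0.4795 0.0671 0.01  ]
 [0.4479 0.254  0.01  ]]
dots
[[0.6297 0.2742 0.0274 0.0006]
 [0.6587 0.1069 0.0248 0.0006]
 [0.4916 0.0781 0.0251 0.0007]
 [0.4639 0.2455 0.0252 0.0011]]
edge
[[0.5525 0.2351 0.0841 0.0017]
 [0.5726 0.1166 0.0807 0.0006]]
```

```bash
cat >> h.py <<'E'
from scipy.spatial.transform import Rotation as Rn
def toolR(s=None):
    s=s or status.state(); q=s["tool_rot"]; return Rn.from_quat([q[1],q[2],q[3],q[0]]).as_matrix()
def plan(target,yaw,pos=None,R=None):
    s=status.state(); R=toolR(s) if R is None else R; pos=s["tool_pos"] if pos is None else pos
    d=R.T@(np.array(target)-pos)*100
    # yaw: direction of jaw-normal (tool z) or jaw axis: want tool y along +-(-sin,cos)
    cy=np.arctan2(R[1,1],R[0,1])-np.pi/2   # tool y angle minus 90
    dy=(yaw-cy+np.pi/2)%np.pi-np.pi/2      # world yaw change (mod pi)
    print("t",round(s["time"],2),"shift cm",np.round(d,2),"twist",round(-dy,4),"cur yaw",round(cy,4)); return d,-dy
E
python3 - <<'E'
from h import *
print(toolR().round(3)); plan([.505,-.2,.13],.013)
E
```

```text
[[-0.001  0.33   0.944]
 [-0.001  0.944 -0.33 ]
 [-1.    -0.002 -0.   ]]
t 0.15 shift cm [ 10.93 -64.68  54.28] twist -0.3488 cur yaw -0.3358
```

carry_out(moves=[0.7, 0, -32, 27, -0.17, 0.7, 0, -32, 27, -0.17, 0.7, 0, -32, 27, -0.17, 0.7, 0, -64.7, 54.3, -0.349, 0.7, 0, -64.7, 54.3, -0.349, 0.7, 0, -64.7, 54.3, -0.349, 0.7, 0, -64.7, 54.3, -0.349, 0.7, 0, -64.7, 54.3, -0.349, 0.7, 0, -64.7, 54.3, -0.349, 0.7, 0, -64.7, 54.3, -0.349, 0.7, 0, -64.7, 54.3, -0.349, 0.7, 0, -64.7, 54.3, -0.349])

```text
time: 1.15
tool_pos: [0.3826, 0.1228, 0.2392]
tool_rot: [0.707, -0.005, 0.707, 0.005]
contact_force: [0.1, 0.4, 0.3]
gripper_width: 0.7
```

Run:
```python
from h import *
print(toolR().round(3)); plan([.505,-.2,.14],.013); print(status.state()["joint_pos"])
```

```text
[[ 0.001 -0.014  1.   ]
 [ 0.     1.     0.014]
 [-1.     0.     0.001]]
t 1.15 shift cm [  9.93 -32.44  11.79] twist 0.0005 cur yaw 0.0135
[ 1.24793727e-01 -5.29125128e-01  2.09933994e+00  7.44362100e-05
  1.57060843e+00 -1.45954565e+00]
```

carry_out(moves=[0.7, 3, -32.4, 11.8, 0, 0.7, 3, -32.4, 11.8, 0, 0.7, 3, -32.4, 11.8, 0, 0.7, 3, -32.4, 11.8, 0, 0.7, 3, -32.4, 11.8, 0, 0.7, 3, -32.4, 11.8, 0, 0.7, 3, -32.4, 11.8, 0, 0.7, 3, -32.4, 11.8, 0, 0.7, 3, -32.4, 11.8, 0, 0.7, 3, -32.4, 11.8, 0, 0.7, 3, -32.4, 11.8, 0])

```text
time: 2.07
tool_pos: [0.5045, -0.1976, 0.2087]
tool_rot: [0.707, -0.004, 0.708, 0.005]
contact_force: [-0.5, -0.0, -1.0]
gripper_width: 0.7
```

Run:
```python
from h import *
print(status.state()["joint_vel"].round(3));plan([.505,-.2,.034],.013)
i=imaging.camera_info("wrist"); print(i)
cv2.imwrite("pics/w1.png",cv2.cvtColor(imaging.grab_frame("wrist"),cv2.COLOR_RGB2BGR))
```

```text
[ 0.029 -0.032  0.02   0.002 -0.     0.   ]
t 2.07 shift cm [17.47 -0.26  0.07] twist -0.0009 cur yaw 0.0121
{'K': array([[298.92623378,   0.        , 277.79113897],
       [  0.        , 298.92623378, 210.1866754 ],
       [  0.        ,   0.        ,   1.        ]]), 'dist': array([-0.06269005,  0.        ,  0.        ,  0.        ,  0.        ]), 'R': array([[-0.01128248,  0.99993397,  0.00218007],
       [ 0.96619317,  0.01034013,  0.2576118 ],
       [ 0.25757225,  0.00501287, -0.96624604]]), 't': array([ 0.20287052, -0.51041009,  0.21943766])}
```

View pics/w1.png

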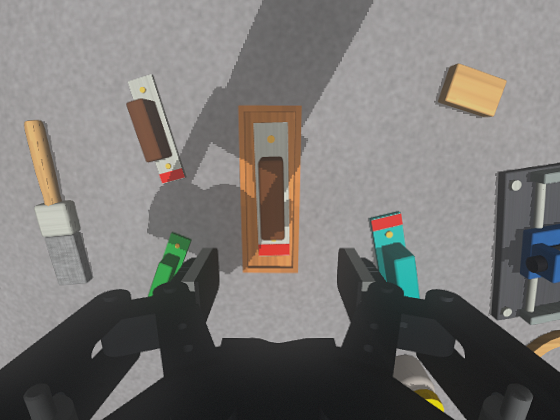

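Run:
```python
import cv2
t=cv2.imread("pics/w1.png")
cv2.imwrite("pics/w1c.png",cv2.resize(t[95:285,200:340],None,fx=3,fy=3,interpolation=cv2.INTER_CUBIC))
```

```text
(no output)
```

View pics/w1c.png

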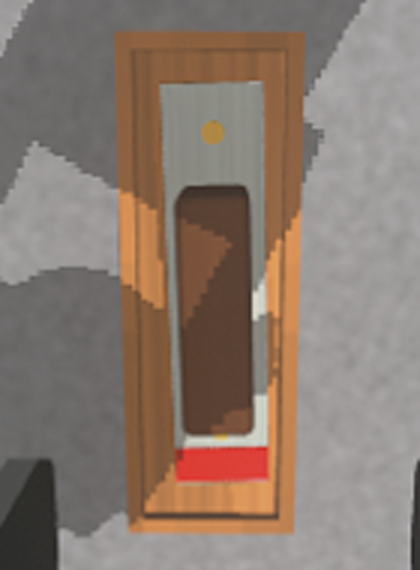

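Run:
```python
from h import *
np.set_printoptions(precision=4,suppress=True)
c=lambda L:[(200+(x+.5)/3-.5,95+(y+.5)/3-.5) for x,y in L]
rim=onplane("wrist",c([(116,32),(304,32),(292,532),(130,532)]),.018);print(rim,rim.mean(0))
bl=onplane("wrist",c([(160,83),(264,82),(268,481),(176,481)]),.020);print(bl,bl.mean(0))
rib=onplane("wrist",c([(176,186),(249,186),(254,436),(182,436)]),.064);print(rib,rib.mean(0))
```

```text
[[ 0.4136 -0.2386  0.018 ]
 [ 0.4128 -0.1736  0.018 ]
 [ 0.602  -0.1723  0.018 ]
 [ 0.6028 -0.2369  0.018 ]] [ 0.5078 -0.2054  0.018 ]
[[ 0.4306 -0.2233  0.02  ]
 [ 0.4299 -0.1872  0.02  ]
 [ 0.5792 -0.1825  0.02  ]
 [ 0.5797 -0.2183  0.02  ]] [ 0.5049 -0.2028  0.02  ]
[[ 0.4624 -0.2151  0.064 ]
 [ 0.4622 -0.1926  0.064 ]
 [ 0.5441 -0.1896  0.064 ]
 [ 0.5444 -0.2135  0.064 ]] [ 0.5033 -0.2027  0.064 ]
```

carry_out(moves=[0.7, 4, -0.5, 0, -0.016, 0.7, 8, -0.5, 0, -0.016, 0.7, 11, -0.5, 0, -0.016, 0.7, 13, -0.5, 0, -0.016, 0.7, 14.5, -0.5, 0, -0.016, 0.7, 15.5, -0.5, 0, -0.016, 0.7, 16.5, -0.5, 0, -0.016, 0.7, 17.2, -0.5, 0, -0.016, 0.7, 17.4, -0.5, 0, -0.016, 0.7, 17.4, -0.5, 0, -0.016])

```text
time: 2.95
tool_pos: [0.5051, -0.2025, 0.0355]
tool_rot: [0.707, -0.011, 0.707, 0.01]
contact_force: [0.9, -0.4, -0.2]
gripper_width: 0.7
```

Run:
```python
from h import *
plan([.504,-.203,.034],.028)
cv2.imwrite("pics/w2.png",cv2.cvtColor(imaging.grab_frame("wrist"),cv2.COLOR_RGB2BGR))
```

```text
t 2.95 shift cm [ 0.15 -0.05 -0.11] twist 0.0016 cur yaw 0.0296
```

View pics/w2.png

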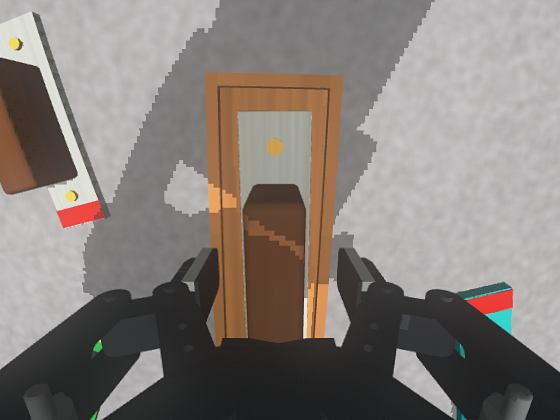

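Well centred between the pads (rib at columns 245–305, fingers at 215 and 340). Close.

carry_out(moves=[0, 0.1, 0, -0.1, 0, 0, 0.1, 0, -0.1, 0, 0, 0.1, 0, -0.1, 0, 0, 0.1, 0, -0.1, 0, 0, 0.1, 0, -0.1, 0, 0, 0.1, 0, -0.1, 0, 0, 0.1, 0, -0.1, 0, 0, 0.1, 0, -0.1, 0])

```text
time: 3.67
tool_pos: [0.5044, -0.2033, 0.0351]
tool_rot: [0.707, -0.011, 0.707, 0.01]
contact_force: [-1.4, -0.7, 5.7]
gripper_width: 0.278
```

carry_out(moves=[0, -1, 0, 0, 0, 0, -3, 0, 0, 0, 0, -6, 0, 0, 0, 0, -9, 0, 0, 0, 0, -12, 0, 0, 0, 0, -13, 0, 0, 0, 0, -13, 0, 0, 0, 0, -13, 0, 0, 0])

```text
time: 4.33
tool_pos: [0.5033, -0.2023, 0.163]
tool_rot: [0.707, -0.01, 0.707, 0.011]
contact_force: [-1.1, 0.2, -4.2]
gripper_width: 0.272
```

Run:
```python
from h import *
y=.17; u=np.array([np.cos(y),np.sin(y)])
hp=np.array([.5615,.176]); g=hp+u*(.040-.075)
print(g); plan([g[0],g[1],.165],y)
for n in ["side","wrist"]: cv2.imwrite(f"pics/{n}3.png",cv2.cvtColor(imaging.grab_frame(n),cv2.COLOR_RGB2BGR))
s=cv2.imread("pics/side3.png"); cv2.imwrite("pics/side3c.png",cv2.resize(s[80:220,270:430],None,fx=4,fy=4))
```

```text
[0.52700453 0.17007862]
t 4.33 shift cm [-0.17 37.15  3.45] twist -0.1408 cur yaw 0.0292
```

View pics/side3c.png

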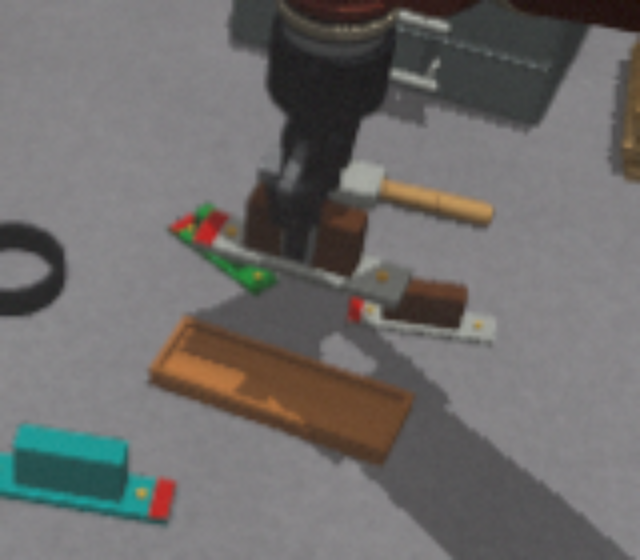

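View pics/wrist3.png

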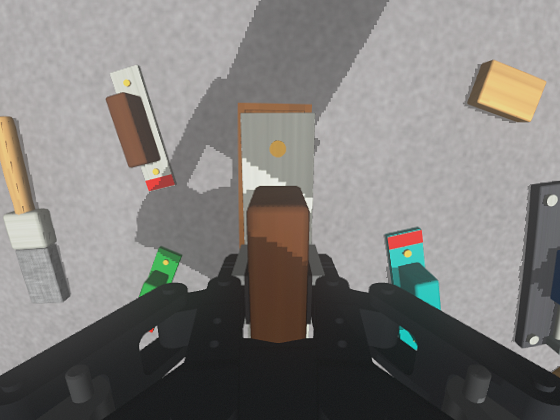

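carry_out(moves=[0, 0, 37.1, 3.5, -0.141, 0, 0, 37.1, 3.5, -0.141, 0, 0, 37.1, 3.5, -0.141, 0, 0, 37.1, 3.5, -0.141, 0, 0, 37.1, 3.5, -0.141, 0, 0, 37.1, 3.5, -0.141, 0, 0, 37.1, 3.5, -0.141, 0, 0, 37.1, 3.5, -0.141, 0, 0, 37.1, 3.5, -0.141, 0, 0, 37.1, 3.5, -0.141, 0, 0, 37.1, 3.5, -0.141, 0, 0, 37.1, 3.5, -0.141])

```text
time: 5.43
tool_pos: [0.5268, 0.1689, 0.1618]
tool_rot: [0.703, -0.061, 0.706, 0.06]
contact_force: [-0.7, 0.2, -4.3]
gripper_width: 0.272
```

Run:
```python
from h import *
print(status.state()["contact_force"],status.state()["joint_vel"].round(3))
plan([.527,.170,.163],.17)
for n in ["side","wrist","top"]: cv2.imwrite(f"pics/{n}4.png",cv2.cvtColor(imaging.grab_frame(n),cv2.COLOR_RGB2BGR))
s=cv2.imread("pics/side4.png"); cv2.imwrite("pics/side4c.png",cv2.resize(s[160:320,190:350],None,fx=3.7,fy=3.7))
s=cv2.imread("pics/top4.png"); cv2.imwrite("pics/top4c.png",cv2.resize(s[160:300,150:310],None,fx=4,fy=4))
print(status.state()["contact_force"])
```

```text
[-0.67633918  0.20632272 -4.33229493] [-0.031 -0.016 -0.001 -0.     0.003  0.002]
t 5.43 shift cm [-0.12  0.1   0.04] twist 0.0009 cur yaw 0.1709
[-0.96339812  0.14048901 -5.12715691]
```

View pics/side4c.png

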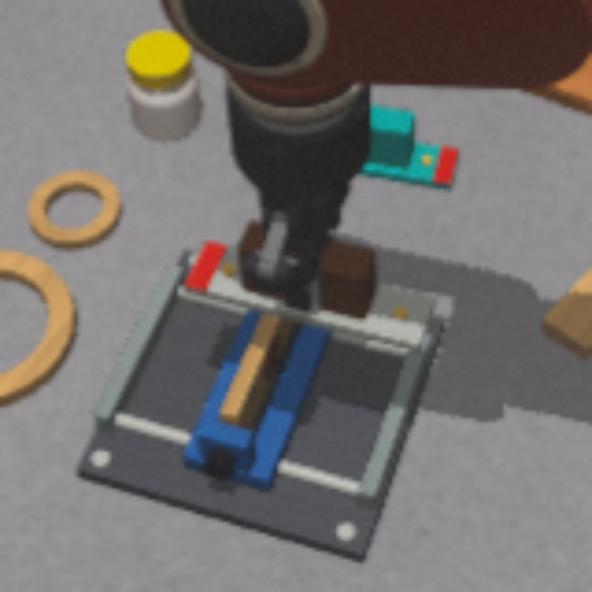

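View pics/wrist4.png

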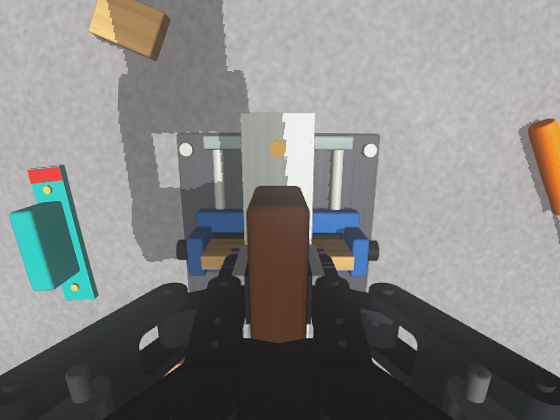

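View pics/top4c.png

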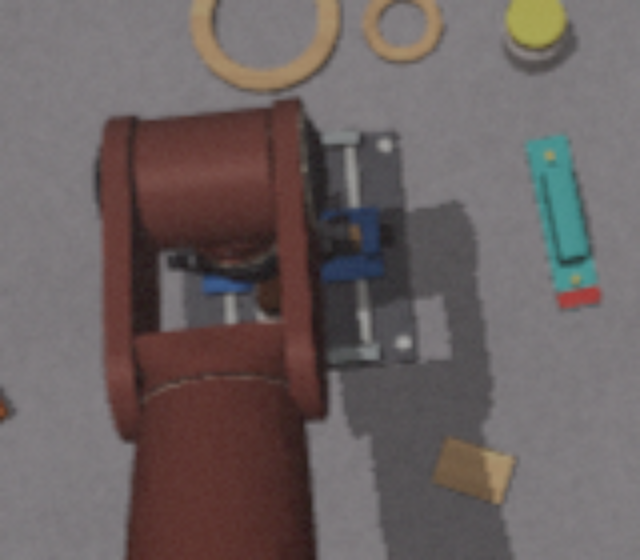

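carry_out(moves=[0, 1.5, 0.1, 0, 0, 0, 2.6, 0.1, 0, 0, 0, 3.2, 0.1, 0, 0, 0, 3.4, 0.1, 0, 0, 0, 3.4, 0.1, 0, 0, 0, 3.4, 0.1, 0, 0])

```text
time: 6.08
tool_pos: [0.5281, 0.1699, 0.1305]
tool_rot: [0.705, -0.06, 0.705, 0.06]
contact_force: [0.8, 0.8, -4.7]
gripper_width: 0.269
```

carry_out(moves=[0, 0.1, 0, 0, 0, 0, 0.2, 0, 0, 0, 0, 0.2, 0, 0, 0])

```text
time: 6.33
tool_pos: [0.5281, 0.1702, 0.1287]
tool_rot: [0.705, -0.06, 0.704, 0.06]
contact_force: [-0.3, 0.4, -4.6]
gripper_width: 0.274
```

carry_out(moves=[0, 0.1, 0, 0, 0, 0, 0.2, 0, 0, 0, 0, 0.2, 0, 0, 0])

```text
time: 6.58
tool_pos: [0.5278, 0.1701, 0.1261]
tool_rot: [0.704, -0.06, 0.705, 0.06]
contact_force: [-0.1, 0.4, -3.9]
gripper_width: 0.278
```

carry_out(moves=[0, 0.1, 0, 0, 0, 0, 0.2, 0, 0, 0, 0, 0.2, 0, 0, 0])

```text
time: 6.83
tool_pos: [0.5278, 0.1701, 0.124]
tool_rot: [0.704, -0.06, 0.705, 0.06]
contact_force: [0.1, 0.0, -3.9]
gripper_width: 0.273
```

carry_out(moves=[0, 0.1, 0, 0, 0, 0, 0.2, 0, 0, 0, 0, 0.2, 0, 0, 0])

```text
time: 7.08
tool_pos: [0.5278, 0.1701, 0.122]
tool_rot: [0.704, -0.06, 0.705, 0.06]
contact_force: [0.3, -0.8, -4.0]
gripper_width: 0.273
```

carry_out(moves=[0, 0.1, 0, 0, 0, 0, 0.2, 0, 0, 0, 0, 0.2, 0, 0, 0])

```text
time: 7.33
tool_pos: [0.5278, 0.1701, 0.1201]
tool_rot: [0.704, -0.06, 0.705, 0.06]
contact_force: [0.3, 0.5, -4.5]
gripper_width: 0.268
```

carry_out(moves=[0, 0.1, 0, 0, 0, 0, 0.2, 0, 0, 0, 0, 0.2, 0, 0, 0])

```text
time: 7.58
tool_pos: [0.5278, 0.1701, 0.118]
tool_rot: [0.704, -0.06, 0.705, 0.06]
contact_force: [1.2, 0.6, -5.0]
gripper_width: 0.274
```

Run:
```python
from h import *
for n in ["side"]: cv2.imwrite(f"pics/{n}5.png",cv2.cvtColor(imaging.grab_frame(n),cv2.COLOR_RGB2BGR))
s=cv2.imread("pics/side5.png"); cv2.imwrite("pics/side5c.png",cv2.resize(s[190:310,210:330],None,fx=5,fy=5))
```

```text
(no output)
```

View pics/side5c.png

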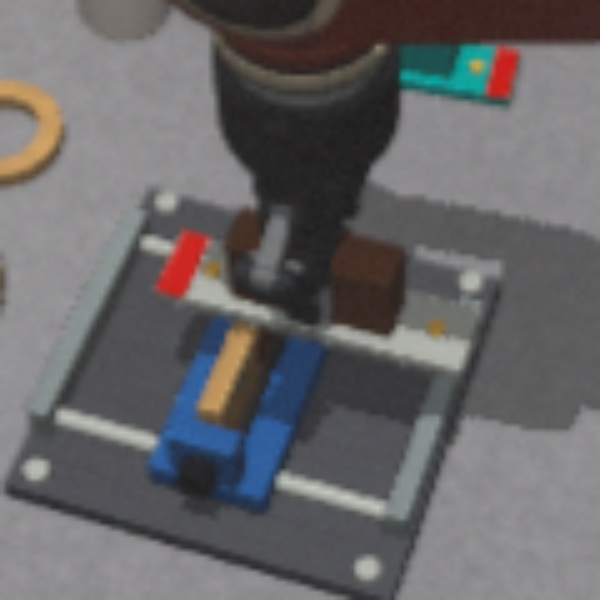

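carry_out(moves=[0, 0.1, 0, 0, 0, 0, 0.2, 0, 0, 0, 0, 0.2, 0, 0, 0])

```text
time: 7.88
tool_pos: [0.5278, 0.1701, 0.116]
tool_rot: [0.704, -0.06, 0.705, 0.06]
contact_force: [-0.3, 0.1, -3.8]
gripper_width: 0.273
```

carry_out(moves=[0, 0.1, 0, 0, 0, 0, 0.2, 0, 0, 0, 0, 0.2, 0, 0, 0])

```text
time: 8.13
tool_pos: [0.5277, 0.1701, 0.114]
tool_rot: [0.704, -0.06, 0.705, 0.06]
contact_force: [0.3, 0.2, -3.5]
gripper_width: 0.271
```

carry_out(moves=[0, 0.05, 0, 0, 0, 0, 0.1, 0, 0, 0, 0, 0.1, 0, 0, 0])

```text
time: 8.38
tool_pos: [0.5279, 0.1701, 0.1132]
tool_rot: [0.705, -0.06, 0.705, 0.06]
contact_force: [-0.3, -0.1, -4.8]
gripper_width: 0.276
```

carry_out(moves=[0, 0.05, 0, 0, 0, 0, 0.1, 0, 0, 0, 0, 0.1, 0, 0, 0])

```text
time: 8.63
tool_pos: [0.5279, 0.1701, 0.1122]
tool_rot: [0.704, -0.06, 0.705, 0.06]
contact_force: [-0.0, -0.7, -4.7]
gripper_width: 0.276
```

carry_out(moves=[0, 0.05, 0, 0, 0, 0, 0.1, 0, 0, 0, 0, 0.1, 0, 0, 0])

```text
time: 8.88
tool_pos: [0.5278, 0.1701, 0.1112]
tool_rot: [0.704, -0.06, 0.705, 0.06]
contact_force: [-0.5, -0.3, -5.1]
gripper_width: 0.276
```

carry_out(moves=[0, 0.05, 0, 0, 0, 0, 0.1, 0, 0, 0, 0, 0.1, 0, 0, 0])

```text
time: 9.13
tool_pos: [0.5279, 0.1701, 0.1102]
tool_rot: [0.704, -0.06, 0.705, 0.06]
contact_force: [0.2, 0.7, -4.8]
gripper_width: 0.277
```

carry_out(moves=[0, 0.05, 0, 0, 0, 0, 0.1, 0, 0, 0, 0, 0.1, 0, 0, 0])

```text
time: 9.38
tool_pos: [0.5279, 0.1701, 0.1092]
tool_rot: [0.704, -0.06, 0.705, 0.06]
contact_force: [-0.5, 0.3, -4.7]
gripper_width: 0.27
```

carry_out(moves=[0, 0.05, 0, 0, 0, 0, 0.1, 0, 0, 0, 0, 0.1, 0, 0, 0])

```text
time: 9.63
tool_pos: [0.5279, 0.1701, 0.1082]
tool_rot: [0.704, -0.06, 0.705, 0.06]
contact_force: [0.7, 0.8, -3.4]
gripper_width: 0.274
```

carry_out(moves=[0, 0.05, 0, 0, 0, 0, 0.1, 0, 0, 0, 0, 0.1, 0, 0, 0])

```text
time: 9.88
tool_pos: [0.5279, 0.1701, 0.1072]
tool_rot: [0.704, -0.06, 0.705, 0.06]
contact_force: [0.4, -0.3, -4.9]
gripper_width: 0.275
```

carry_out(moves=[0, 0.05, 0, 0, 0, 0, 0.1, 0, 0, 0, 0, 0.1, 0, 0, 0])

```text
time: 10.13
tool_pos: [0.5279, 0.1701, 0.1062]
tool_rot: [0.705, -0.06, 0.705, 0.06]
contact_force: [0.1, -0.3, -4.2]
gripper_width: 0.271
```

carry_out(moves=[0, 0.05, 0, 0, 0, 0, 0.1, 0, 0, 0, 0, 0.1, 0, 0, 0])

```text
time: 10.38
tool_pos: [0.5279, 0.1701, 0.1052]
tool_rot: [0.704, -0.06, 0.705, 0.06]
contact_force: [-0.5, 0.4, -4.1]
gripper_width: 0.271
```

carry_out(moves=[0, 0.05, 0, 0, 0, 0, 0.1, 0, 0, 0, 0, 0.1, 0, 0, 0])

```text
time: 10.63
tool_pos: [0.5278, 0.1701, 0.1042]
tool_rot: [0.704, -0.06, 0.705, 0.06]
contact_force: [0.6, 0.0, -4.9]
gripper_width: 0.276
```

carry_out(moves=[0, 0.05, 0, 0, 0, 0, 0.1, 0, 0, 0, 0, 0.1, 0, 0, 0])

```text
time: 10.88
tool_pos: [0.5279, 0.1701, 0.1032]
tool_rot: [0.704, -0.06, 0.705, 0.06]
contact_force: [0.1, 0.4, -4.0]
gripper_width: 0.277
```

carry_out(moves=[0, 0.05, 0, 0, 0, 0, 0.1, 0, 0, 0, 0, 0.1, 0, 0, 0])

```text
time: 11.13
tool_pos: [0.5282, 0.1702, 0.1027]
tool_rot: [0.705, -0.06, 0.704, 0.06]
contact_force: [-0.0, 0.7, -2.5]
gripper_width: 0.275
```

Run:
```python
from h import *
print(status.state()["ft_torque"])
for n in ["side","wrist"]: cv2.imwrite(f"pics/{n}6.png",cv2.cvtColor(imaging.grab_frame(n),cv2.COLOR_RGB2BGR))
s=cv2.imread("pics/side6.png"); cv2.imwrite("pics/side6c.png",cv2.resize(s[190:310,210:330],None,fx=5,fy=5))
```

```text
[-0.03129098 -0.04418402  0.02659525]
```

View pics/side6c.png

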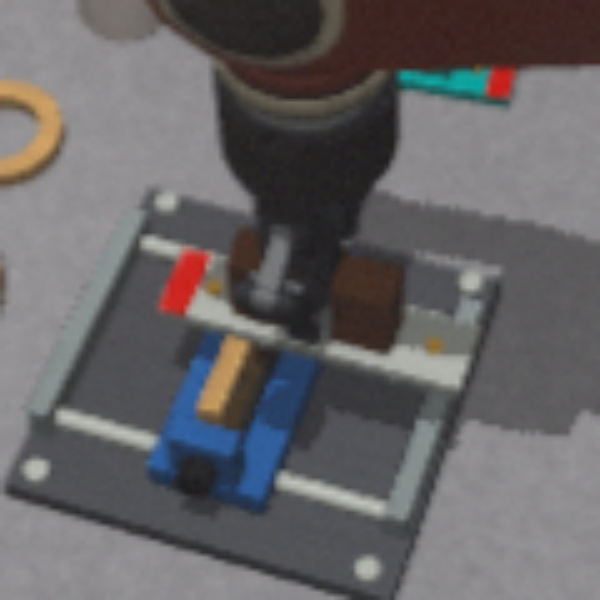

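View pics/wrist6.png

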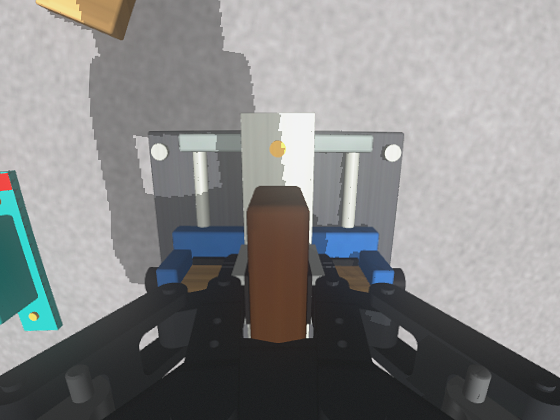

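carry_out(moves=[0, 0.05, 0, 0.1, 0, 0, 0.1, 0, 0.2, 0])

```text
time: 11.4
tool_pos: [0.5303, 0.1705, 0.1021]
tool_rot: [0.705, -0.06, 0.704, 0.06]
contact_force: [-2.2, -0.1, 2.6]
gripper_width: 0.271
```

carry_out(moves=[0, 0.05, 0, 0.1, 0, 0, 0.1, 0, 0.2, 0])

```text
time: 11.57
tool_pos: [0.5327, 0.1709, 0.1015]
tool_rot: [0.705, -0.06, 0.704, 0.06]
contact_force: [-2.9, -1.0, 6.1]
gripper_width: 0.272
```

carry_out(moves=[0, 0, 0, 0.25, 0, 0, 0, 0, 0.5, 0])

```text
time: 11.73
tool_pos: [0.5371, 0.1717, 0.1015]
tool_rot: [0.704, -0.06, 0.705, 0.06]
contact_force: [-5.7, -1.3, 6.2]
gripper_width: 0.272
```

carry_out(moves=[0, 0, 0, 0.25, 0, 0, 0, 0, 0.5, 0])

```text
time: 11.9
tool_pos: [0.5416, 0.1725, 0.1014]
tool_rot: [0.704, -0.06, 0.705, 0.06]
contact_force: [-7.4, -2.7, 7.8]
gripper_width: 0.271
```

carry_out(moves=[0, -0.05, 0, 0.15, 0, 0, -0.08, 0, 0.3, 0])

```text
time: 12.07
tool_pos: [0.5447, 0.1731, 0.1018]
tool_rot: [0.704, -0.06, 0.705, 0.06]
contact_force: [-4.1, -0.0, 5.1]
gripper_width: 0.271
```

carry_out(moves=[0, 0, 0, 0.25, 0, 0, 0, 0, 0.5, 0])

```text
time: 12.23
tool_pos: [0.5495, 0.1739, 0.1016]
tool_rot: [0.704, -0.06, 0.705, 0.06]
contact_force: [-5.6, -2.7, 5.3]
gripper_width: 0.278
```

carry_out(moves=[0, 0, 0, 0.3, 0, 0, 0, 0, 0.6, 0])

```text
time: 12.4
tool_pos: [0.5554, 0.1749, 0.1016]
tool_rot: [0.704, -0.06, 0.705, 0.06]
contact_force: [-5.4, -0.7, 5.6]
gripper_width: 0.278
```

carry_out(moves=[0, 0, 0, 0.3, 0, 0, 0, 0, 0.6, 0])

```text
time: 12.57
tool_pos: [0.5612, 0.1759, 0.1016]
tool_rot: [0.704, -0.06, 0.705, 0.06]
contact_force: [-6.0, -0.7, 5.5]
gripper_width: 0.274
```

carry_out(moves=[0, 0, 0, 0.3, 0, 0, 0, 0, 0.6, 0])

```text
time: 12.73
tool_pos: [0.5669, 0.1769, 0.1016]
tool_rot: [0.704, -0.06, 0.705, 0.06]
contact_force: [-5.6, -0.7, 6.1]
gripper_width: 0.274
```

carry_out(moves=[0, 0, 0, 0.3, 0, 0, 0, 0, 0.6, 0, 0, 0, 0, 0.9, 0])

```text
time: 12.98
tool_pos: [0.5755, 0.1784, 0.1015]
tool_rot: [0.703, -0.06, 0.706, 0.06]
contact_force: [-7.0, -0.7, 7.0]
gripper_width: 0.274
```

carry_out(moves=[0, 0, 0, 0.3, 0, 0, 0, 0, 0.6, 0, 0, 0, 0, 0.9, 0])

```text
time: 13.23
tool_pos: [0.5842, 0.1799, 0.1014]
tool_rot: [0.703, -0.06, 0.706, 0.06]
contact_force: [-7.0, -1.3, 6.9]
gripper_width: 0.272
```

carry_out(moves=[0, 0, 0, 0.3, 0, 0, 0, 0, 0.6, 0, 0, 0, 0, 0.9, 0])

```text
time: 13.48
tool_pos: [0.593, 0.1814, 0.1013]
tool_rot: [0.703, -0.06, 0.706, 0.06]
contact_force: [-6.8, -0.9, 7.0]
gripper_width: 0.276
```

carry_out(moves=[0, 0, 0, 0.3, 0, 0, 0, 0, 0.6, 0, 0, 0, 0, 0.9, 0])

```text
time: 13.73
tool_pos: [0.6017, 0.1829, 0.1012]
tool_rot: [0.703, -0.06, 0.706, 0.06]
contact_force: [-6.7, -0.3, 6.2]
gripper_width: 0.27
```

carry_out(moves=[0, 0, 0, 0.3, 0, 0, 0, 0, 0.6, 0, 0, 0, 0, 0.9, 0, 0, 0, 0, 1.2, 0])

```text
time: 14.07
tool_pos: [0.6134, 0.1849, 0.1011]
tool_rot: [0.703, -0.06, 0.706, 0.06]
contact_force: [-6.9, -1.3, 6.1]
gripper_width: 0.269
```

Run:
```python
from h import *
for n in ["side","wrist"]: cv2.imwrite(f"pics/{n}7.png",cv2.cvtColor(imaging.grab_frame(n),cv2.COLOR_RGB2BGR))
s=cv2.imread("pics/side7.png"); cv2.imwrite("pics/side7c.png",cv2.resize(s[190:310,190:330],None,fx=5,fy=5))
```

View pics/side7c.png

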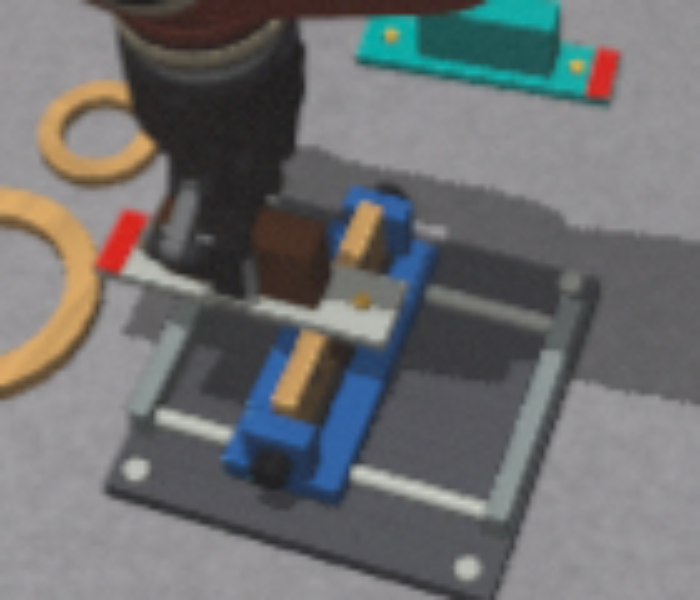

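View pics/wrist7.png

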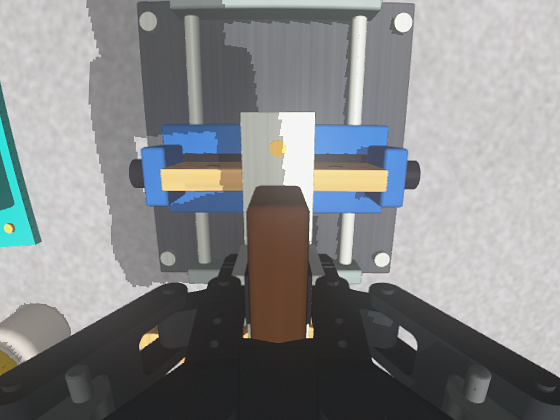

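carry_out(moves=[0, -0.5, 0, 0.1, 0, 0, -1.5, 0, 0.1, 0, 0, -2.2, 0, -1, 0, 0, -2.2, 0, -4, 0, 0, -2.2, 0, -7, 0, 0, -2.2, 0, -8.7, 0, 0, -1.5, 0, -8.7, 0, 0, -0.7, 0, -8.7, 0, 0, -0.42, 0, -8.7, 0, 0, -0.42, 0, -8.7, 0, 0, -0.42, 0, -8.7, 0])

```text
time: 15.08
tool_pos: [0.5294, 0.1703, 0.1048]
tool_rot: [0.704, -0.06, 0.705, 0.06]
contact_force: [-1.1, -0.1, -4.3]
gripper_width: 0.275
```

Run:
```python
from h import *
plan([.5279,.1701,.105],.17)
for n in ["side"]: cv2.imwrite(f"pics/{n}8.png",cv2.cvtColor(imaging.grab_frame(n),cv2.COLOR_RGB2BGR))
s=cv2.imread("pics/side8.png"); cv2.imwrite("pics/side8c.png",cv2.resize(s[190:310,190:330],None,fx=5,fy=5))
print(status.state()["contact_force"])
```

```text
t 15.08 shift cm [-0.02  0.01 -0.15] twist 0.0001 cur yaw 0.1701
[-0.3199362   0.63771709 -4.27805404]
```

View pics/side8c.png

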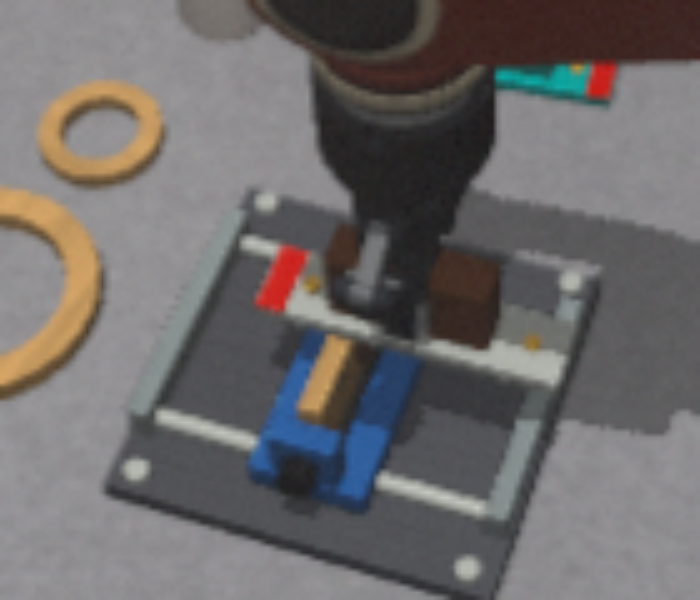

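carry_out(moves=[0, 0.2, 0, 0, 0, 0, 0.28, 0, 0, 0, 0, 0.32, 0, 0.15, 0, 0, 0.36, 0, 0.3, 0, 0, 0.4, 0, 0.5, 0, 0, 0.41, 0, 0.7, 0])

```text
time: 15.63
tool_pos: [0.5362, 0.1715, 0.102]
tool_rot: [0.705, -0.06, 0.704, 0.06]
contact_force: [-3.2, -1.3, 2.4]
gripper_width: 0.27
```

carry_out(moves=[0, 0, 0, 0.2, 0, 0, 0, 0, 0.4, 0, 0, 0, 0, 0.6, 0])

```text
time: 15.88
tool_pos: [0.5421, 0.1726, 0.1018]
tool_rot: [0.705, -0.06, 0.704, 0.06]
contact_force: [-4.8, -0.7, 4.0]
gripper_width: 0.274
```

carry_out(moves=[0, 0, 0, 0.3, 0, 0, 0, 0, 0.6, 0, 0, 0, 0, 0.9, 0])

```text
time: 16.13
tool_pos: [0.5509, 0.1741, 0.1016]
tool_rot: [0.705, -0.06, 0.705, 0.06]
contact_force: [-4.4, -1.2, 5.6]
gripper_width: 0.276
```

carry_out(moves=[0, 0, 0, 0.3, 0, 0, 0, 0, 0.6, 0, 0, 0, 0, 0.9, 0, 0, 0, 0, 1.2, 0, 0, 0, 0, 1.5, 0, 0, 0, 0, 1.8, 0])

```text
time: 16.63
tool_pos: [0.5686, 0.1771, 0.1016]
tool_rot: [0.704, -0.06, 0.705, 0.06]
contact_force: [-5.4, -1.3, 5.2]
gripper_width: 0.269
```

carry_out(moves=[0, 0, 0, 0.3, 0, 0, 0, 0, 0.6, 0, 0, 0, 0, 0.9, 0, 0, 0, 0, 1.2, 0, 0, 0, 0, 1.5, 0, 0, 0, 0, 1.8, 0])

```text
time: 17.13
tool_pos: [0.5858, 0.1801, 0.1014]
tool_rot: [0.704, -0.06, 0.705, 0.06]
contact_force: [-5.9, -1.3, 5.5]
gripper_width: 0.271
```

carry_out(moves=[0, 0, 0, 0.3, 0, 0, 0, 0, 0.6, 0, 0, 0, 0, 0.9, 0, 0, 0, 0, 1.2, 0, 0, 0, 0, 1.5, 0, 0, 0, 0, 1.8, 0])

```text
time: 17.63
tool_pos: [0.6033, 0.1831, 0.1012]
tool_rot: [0.704, -0.06, 0.706, 0.06]
contact_force: [-6.1, -0.6, 5.5]
gripper_width: 0.275
```

carry_out(moves=[0, 0, 0, 0.3, 0, 0, 0, 0, 0.6, 0, 0, 0, 0, 0.9, 0, 0, 0, 0, 1.1, 0])

```text
time: 17.97
tool_pos: [0.6141, 0.185, 0.1011]
tool_rot: [0.703, -0.06, 0.706, 0.06]
contact_force: [-6.2, -1.5, 5.7]
gripper_width: 0.275
```

Run:
```python
from h import *
for n in ["side"]: cv2.imwrite(f"pics/{n}9.png",cv2.cvtColor(imaging.grab_frame(n),cv2.COLOR_RGB2BGR))
s=cv2.imread("pics/side9.png"); cv2.imwrite("pics/side9c.png",cv2.resize(s[190:310,190:330],None,fx=5,fy=5))
```

```text
(no output)
```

View pics/side9c.png

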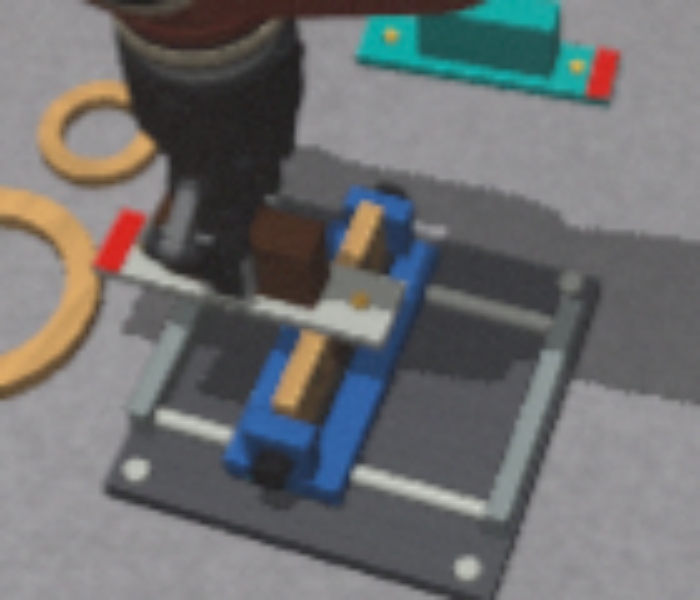

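Second stroke is done, with the same picture as the first (nose about 110 mm ahead, file level). Now the return; -8.8 cm goes back to the same start point.

carry_out(moves=[0, -0.5, 0, 0.1, 0, 0, -1.5, 0, 0.1, 0, 0, -2.2, 0, -1, 0, 0, -2.2, 0, -4, 0, 0, -2.2, 0, -7, 0, 0, -2.2, 0, -8.8, 0, 0, -1.5, 0, -8.8, 0, 0, -0.7, 0, -8.8, 0, 0, -0.42, 0, -8.8, 0, 0, -0.42, 0, -8.8, 0, 0, -0.42, 0, -8.8, 0])

```text
time: 18.93
tool_pos: [0.5285, 0.1701, 0.105]
tool_rot: [0.704, -0.06, 0.705, 0.06]
contact_force: [0.9, -1.2, -4.3]
gripper_width: 0.269
```

carry_out(moves=[0, 0.2, 0, 0, 0, 0, 0.28, 0, 0, 0, 0, 0.32, 0, 0.15, 0, 0, 0.36, 0, 0.3, 0, 0, 0.4, 0, 0.5, 0, 0, 0.42, 0, 0.7, 0])

```text
time: 19.43
tool_pos: [0.5353, 0.1714, 0.102]
tool_rot: [0.705, -0.06, 0.704, 0.06]
contact_force: [-1.8, -1.6, 2.7]
gripper_width: 0.271
```

carry_out(moves=[0, 0, 0, 0.2, 0, 0, 0, 0, 0.4, 0, 0, 0, 0, 0.6, 0])

```text
time: 19.68
tool_pos: [0.5411, 0.1724, 0.1018]
tool_rot: [0.705, -0.06, 0.704, 0.06]
contact_force: [-5.1, -0.8, 3.4]
gripper_width: 0.273
```

carry_out(moves=[0, 0, 0, 0.3, 0, 0, 0, 0, 0.6, 0, 0, 0, 0, 0.9, 0])

```text
time: 19.93
tool_pos: [0.55, 0.174, 0.1017]
tool_rot: [0.705, -0.06, 0.704, 0.06]
contact_force: [-5.3, -0.8, 5.0]
gripper_width: 0.276
```

carry_out(moves=[0, 0, 0, 0.3, 0, 0, 0, 0, 0.6, 0, 0, 0, 0, 0.9, 0, 0, 0, 0, 1.2, 0, 0, 0, 0, 1.5, 0, 0, 0, 0, 1.8, 0])

```text
time: 20.43
tool_pos: [0.5676, 0.177, 0.1016]
tool_rot: [0.704, -0.06, 0.705, 0.06]
contact_force: [-4.5, -1.3, 5.0]
gripper_width: 0.274
```

carry_out(moves=[0, 0, 0, 0.3, 0, 0, 0, 0, 0.6, 0, 0, 0, 0, 0.9, 0, 0, 0, 0, 1.2, 0, 0, 0, 0, 1.5, 0, 0, 0, 0, 1.8, 0])

```text
time: 20.93
tool_pos: [0.5848, 0.1799, 0.1014]
tool_rot: [0.704, -0.06, 0.705, 0.06]
contact_force: [-6.3, -1.4, 5.7]
gripper_width: 0.272
```

carry_out(moves=[0, 0, 0, 0.3, 0, 0, 0, 0, 0.6, 0, 0, 0, 0, 0.9, 0, 0, 0, 0, 1.2, 0, 0, 0, 0, 1.5, 0, 0, 0, 0, 1.8, 0])

```text
time: 21.43
tool_pos: [0.6023, 0.1829, 0.1012]
tool_rot: [0.704, -0.06, 0.706, 0.06]
contact_force: [-6.5, -1.4, 5.4]
gripper_width: 0.274
```

carry_out(moves=[0, 0, 0, 0.3, 0, 0, 0, 0, 0.6, 0, 0, 0, 0, 0.9, 0, 0, 0, 0, 1.2, 0])

```text
time: 21.77
tool_pos: [0.614, 0.1849, 0.1011]
tool_rot: [0.703, -0.06, 0.706, 0.06]
contact_force: [-5.9, -0.8, 5.9]
gripper_width: 0.273
```

carry_out(moves=[0, -0.5, 0, 0.1, 0, 0, -1.5, 0, 0.1, 0, 0, -2.2, 0, -1, 0, 0, -2.2, 0, -4, 0, 0, -2.2, 0, -7, 0, 0, -2.2, 0, -8.8, 0, 0, -1.5, 0, -8.8, 0, 0, -0.7, 0, -8.8, 0, 0, -0.42, 0, -8.8, 0, 0, -0.42, 0, -8.8, 0, 0, -0.42, 0, -8.8, 0])

```text
time: 22.68
tool_pos: [0.5285, 0.1701, 0.105]
tool_rot: [0.704, -0.06, 0.705, 0.06]
contact_force: [0.6, 0.1, -4.6]
gripper_width: 0.271
```

carry_out(moves=[0, 0.2, 0, 0, 0, 0, 0.28, 0, 0, 0, 0, 0.32, 0, 0.15, 0, 0, 0.36, 0, 0.3, 0, 0, 0.4, 0, 0.5, 0, 0, 0.42, 0, 0.7, 0])

```text
time: 23.18
tool_pos: [0.5353, 0.1714, 0.102]
tool_rot: [0.705, -0.06, 0.704, 0.06]
contact_force: [-3.8, -0.7, 2.0]
gripper_width: 0.268
```

carry_out(moves=[0, 0, 0, 0.2, 0, 0, 0, 0, 0.4, 0, 0, 0, 0, 0.6, 0, 0, 0, 0, 0.8, 0, 0, 0, 0, 1, 0, 0, 0, 0, 1.2, 0, 0, 0, 0, 1.5, 0])

```text
time: 23.77
tool_pos: [0.5497, 0.1739, 0.1016]
tool_rot: [0.704, -0.06, 0.705, 0.06]
contact_force: [-5.2, -0.3, 5.3]
gripper_width: 0.275
```

carry_out(moves=[0, 0, 0, 0.3, 0, 0, 0, 0, 0.6, 0, 0, 0, 0, 0.9, 0, 0, 0, 0, 1.2, 0, 0, 0, 0, 1.5, 0, 0, 0, 0, 1.8, 0])

```text
time: 24.27
tool_pos: [0.5675, 0.177, 0.1016]
tool_rot: [0.704, -0.06, 0.705, 0.06]
contact_force: [-4.1, -1.5, 6.4]
gripper_width: 0.272
```

carry_out(moves=[0, 0, 0, 0.3, 0, 0, 0, 0, 0.6, 0, 0, 0, 0, 0.9, 0, 0, 0, 0, 1.2, 0, 0, 0, 0, 1.5, 0, 0, 0, 0, 1.8, 0])

```text
time: 24.77
tool_pos: [0.5847, 0.1799, 0.1014]
tool_rot: [0.704, -0.06, 0.705, 0.06]
contact_force: [-5.6, -1.2, 6.1]
gripper_width: 0.275
```

carry_out(moves=[0, 0, 0, 0.3, 0, 0, 0, 0, 0.6, 0, 0, 0, 0, 0.9, 0, 0, 0, 0, 1.2, 0, 0, 0, 0, 1.5, 0, 0, 0, 0, 1.8, 0, 0, 0, 0, 2.1, 0, 0, 0, 0, 2.4, 0, 0, 0, 0, 2.7, 0, 0, 0, 0, 2.9, 0])

```text
time: 25.6
tool_pos: [0.613, 0.1848, 0.1011]
tool_rot: [0.703, -0.06, 0.706, 0.06]
contact_force: [-5.9, -0.7, 5.1]
gripper_width: 0.272
```

carry_out(moves=[0, -0.5, 0, 0.1, 0, 0, -1.5, 0, 0.1, 0, 0, -3, 0, 0, 0, 0, -5, 0, 0, 0, 0, -5.8, 0, 0, 0, 0, -5.8, 0, 0, 0, 0, -5.8, 0, 0, 0])

```text
time: 26.18
tool_pos: [0.6143, 0.185, 0.1603]
tool_rot: [0.705, -0.06, 0.704, 0.06]
contact_force: [-0.5, -0.4, -4.5]
gripper_width: 0.273
```

Run:
```python
from h import *
print(status.state()["joint_vel"].round(3))
t=np.array([.508,-.2055])
plan([t[0],t[1],.158],.01)
for n in ["side","wrist"]: cv2.imwrite(f"pics/{n}10.png",cv2.cvtColor(imaging.grab_frame(n),cv2.COLOR_RGB2BGR))
s=cv2.imread("pics/side10.png"); cv2.imwrite("pics/side10c.png",cv2.resize(s[170:310,190:330],None,fx=4,fy=4))
```

```text
[0.    0.021 0.036 0.001 0.007 0.   ]
t 26.18 shift cm [  0.19 -36.68 -17.09] twist 0.1602 cur yaw 0.1702
```

View pics/side10c.png

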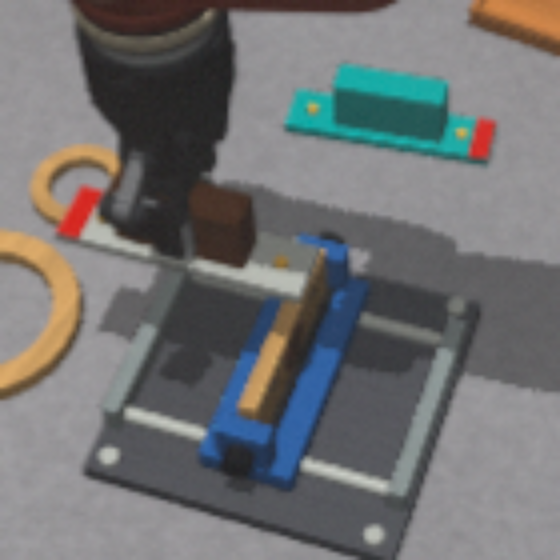

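View pics/wrist10.png

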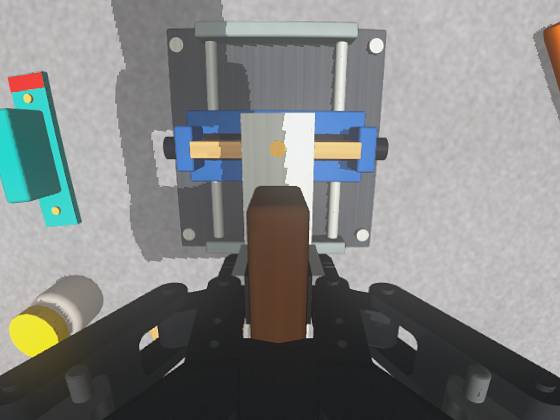

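carry_out(moves=[0, 0, -36.7, -17.1, 0.16, 0, 0, -36.7, -17.1, 0.16, 0, 0, -36.7, -17.1, 0.16, 0, 0, -36.7, -17.1, 0.16, 0, 0, -36.7, -17.1, 0.16, 0, 0, -36.7, -17.1, 0.16, 0, 0, -36.7, -17.1, 0.16, 0, 0, -36.7, -17.1, 0.16, 0, 0, -36.7, -17.1, 0.16, 0, 0, -36.7, -17.1, 0.16, 0, 0, -36.7, -17.1, 0.16, 0, 0, -36.7, -17.1, 0.16])

```text
time: 27.28
tool_pos: [0.5062, -0.2069, 0.1579]
tool_rot: [0.707, -0.002, 0.708, 0.003]
contact_force: [-0.8, 0.0, -4.6]
gripper_width: 0.266
```

carry_out(moves=[0, 0, 0, 0, 0, 0, 0, 0, 0, 0, 0, 0, 0, 0, 0])

```text
time: 27.53
tool_pos: [0.5074, -0.2045, 0.1587]
tool_rot: [0.707, -0.004, 0.707, 0.004]
contact_force: [-0.6, 0.7, -3.5]
gripper_width: 0.27
```

Run:
```python
from h import *
plan([.508,-.2055,.06],.01)
for n in ["side","wrist"]: cv2.imwrite(f"pics/{n}11.png",cv2.cvtColor(imaging.grab_frame(n),cv2.COLOR_RGB2BGR))
s=cv2.imread("pics/side11.png"); cv2.imwrite("pics/side11c.png",cv2.resize(s[80:220,270:430],None,fx=4,fy=4))
```

```text
t 27.53 shift cm [ 9.87 -0.11  0.06] twist 0.0021 cur yaw 0.0121
```

View pics/wrist11.png

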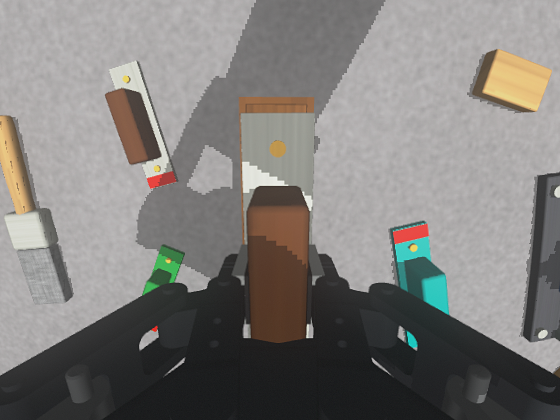

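View pics/side11c.png

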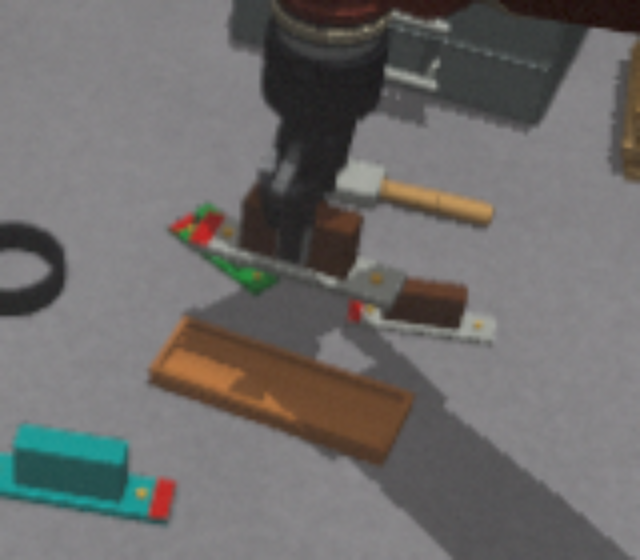

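carry_out(moves=[0, 3, -0.1, 0.05, 0, 0, 6, -0.1, 0.05, 0, 0, 8, -0.1, 0.05, 0, 0, 9.5, -0.1, 0.05, 0, 0, 10.5, -0.1, 0.05, 0, 0, 11.2, -0.1, 0.05, 0, 0, 11.8, -0.1, 0.05, 0, 0, 11.8, -0.1, 0.05, 0, 0, 11.8, -0.1, 0.05, 0])

```text
time: 28.38
tool_pos: [0.5083, -0.207, 0.0419]
tool_rot: [0.707, -0.004, 0.707, 0.003]
contact_force: [-0.2, -0.1, -3.5]
gripper_width: 0.272
```

carry_out(moves=[0, 0.1, 0, 0, 0, 0, 0.2, 0, 0, 0, 0, 0.25, 0, 0, 0, 0, 0.25, 0, 0, 0])

```text
time: 28.72
tool_pos: [0.508, -0.207, 0.0391]
tool_rot: [0.707, -0.004, 0.707, 0.003]
contact_force: [-0.3, -0.7, -4.5]
gripper_width: 0.273
```

carry_out(moves=[0, 0.1, 0.1, 0, 0, 0, 0.2, 0.1, 0, 0, 0, 0.25, 0.1, 0, 0, 0, 0.25, 0.1, 0, 0])

```text
time: 29.05
tool_pos: [0.5076, -0.2057, 0.036]
tool_rot: [0.707, -0.004, 0.707, 0.004]
contact_force: [-0.0, -0.2, -3.6]
gripper_width: 0.268
```

carry_out(moves=[0, 0.05, 0, 0, 0, 0, 0.1, 0, 0, 0, 0, 0.1, 0, 0, 0])

```text
time: 29.3
tool_pos: [0.5079, -0.2059, 0.0353]
tool_rot: [0.707, -0.004, 0.707, 0.004]
contact_force: [-0.2, 0.3, -5.6]
gripper_width: 0.273
```

carry_out(moves=[0, 0.04, 0, 0, 0, 0, 0.08, 0, 0, 0, 0, 0.08, 0, 0, 0])

```text
time: 29.55
tool_pos: [0.5079, -0.2059, 0.0351]
tool_rot: [0.707, -0.004, 0.707, 0.004]
contact_force: [-4.0, 0.1, 2.6]
gripper_width: 0.275
```

carry_out(moves=[0.35, 0, 0, 0, 0, 0.6, 0, 0, 0, 0, 0.6, 0, 0, 0, 0, 0.6, 0, 0, 0, 0, 0.6, 0, 0, 0, 0, 0.6, 0, 0, 0, 0])

```text
time: 30.05
tool_pos: [0.508, -0.2058, 0.0345]
tool_rot: [0.707, -0.004, 0.707, 0.004]
contact_force: [-0.7, 0.2, 0.1]
gripper_width: 0.599
```

carry_out(moves=[0.6, -0.5, 0, 0, 0, 0.6, -1.5, 0, 0, 0, 0.6, -3, 0, 0, 0, 0.6, -6, 0, 0, 0, 0.6, -9, 0, 0, 0, 0.6, -13, 0, 0, 0, 0.6, -17, 0, 0, 0, 0.6, -18, 0, 0, 0, 0.6, -18, 0, 0, 0, 0.6, -18, 0, 0, 0])

```text
time: 30.88
tool_pos: [0.5081, -0.206, 0.2156]
tool_rot: [0.708, -0.004, 0.706, 0.003]
contact_force: [-1.3, 1.0, -0.2]
gripper_width: 0.602
```

Run:
```python
from h import *
print(status.state()["contact_force"],status.state()["tool_pos"])
for n in ["side","wrist","top"]: cv2.imwrite(f"pics/{n}12.png",cv2.cvtColor(imaging.grab_frame(n),cv2.COLOR_RGB2BGR))
i=imaging.camera_info("wrist"); import pickle; pickle.dump(i,open("wi.pkl","wb"))
s=cv2.imread("pics/wrist12.png"); cv2.imwrite("pics/wrist12c.png",cv2.resize(s[80:285,200:360],None,fx=2.9,fy=2.9,interpolation=cv2.INTER_CUBIC))
```

```text
[-1.3256567   0.96681435 -0.16444669] [ 0.50811481 -0.20596986  0.21557239]
```

View pics/wrist12c.png

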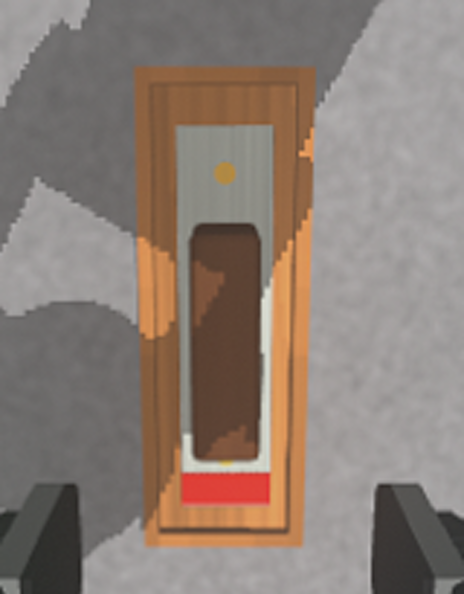

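View pics/side12.png

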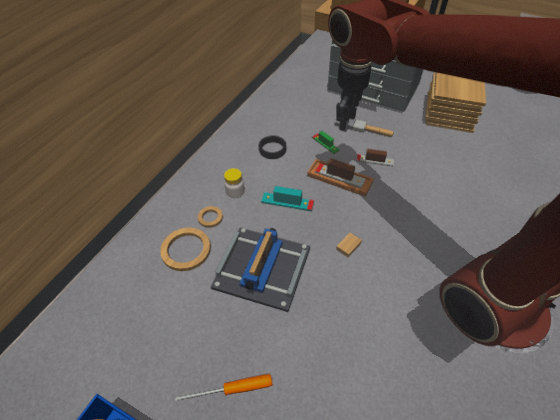

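Run:
```python
from h import *
import pickle; i=pickle.load(open("wi.pkl","rb"))
c=lambda L:[(200+(x+.5)/2.9-.5,80+(y+.5)/2.9-.5) for x,y in L]
rim=onplane("w",c([(134,67),(316,67),(302,546),(146,546)]),.018,i).mean(0)
bl=onplane("w",c([(176,125),(273,125),(270,504),(181,504)]),.020,i).mean(0)
print("file-tray",(bl-rim).round(4))
for n in ("side","top"):
    d=cv2.absdiff(cv2.imread(f"pics/{n}0.png"),cv2.imread(f"pics/{n}12.png")).max(2)
    for nm,(x,y) in {"side":{"holder":(260,255),"brush":(365,127),"jar":(234,183),"offcut":(349,244),"ring":(186,249),"tape":(272,148),"driver":(240,385)},"top":{}}[n].items():
        print(nm,(d[y-15:y+15,x-25:x+25]>45).mean().round(3))
workorder.job_done()
```

```text
file-tray [0.0004 0.0002 0.002 ]
holder 0.0
brush 0.119
jar 0.0
offcut 0.0
ring 0.0
tape 0.0
driver 0.0
the job is handed in; nothing more can be done
```

I took the file from its tray by its grip and dressed the plate's edge with four forward strokes (three required, one spare). I lifted it clear for every return, laid it back in the tray with its nose the same way, let go and handed the job in at about 31 s. No verdict was reported.

- **Pressure:** my readings during the strokes showed about 6 to 12 N of pressure on the edge. The worst total was about 15 N, early in stroke 1 while the file still stuck to the edge; I eased off after that. Readings came only at the end of each move, so short peaks between them would not show.
- **Holder:** it has no direct reading. From the drag of roughly 5 to 7 N it was carried about 10 to 14 mm ahead. It was at rest in the images after the first and last strokes.
- **Stroke length:** the nose ran from about 40 mm to about 110 mm ahead of the holder in each stroke. I checked the end position by picture in strokes 1 and 2, and by arm position in strokes 3 and 4.
- **File in tray:** it lies flat, measured within 1 mm of the tray's centre.
- **Other things on the bench:** the before and after side pictures show no change at the holder, jar, offcut, adapter ring, tape or screwdriver. The spacer ring was not checked this way, but looks unmoved. The brush area differed in 12 % of its pixels, which I put down to the gripper covering part of it in the last picture, as it was never approached.

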